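# Release a steel roller through a pedal-operated gate

## Robot

A 7-joint arm with a two-finger parallel gripper is mounted at the origin on a cart in front of the work surface, level with it; the furniture and walls round the work are solid. World frame = base frame: x ahead of the robot, y to its left, z up, the work surface at z = 0. Lengths are in m, angles in rad, forces in N, time in s.
With the tool pointing down it reaches from about 0.425 to 0.825 m from the base axis. Payload 3.6 kg.
Tool frame: the origin (TCP) lies between the finger pads; the fingertips stand 22 mm ahead of it and the grasp point (between the pads) lies 3 mm ahead of it (tip_reach is the distance from the TCP to the fingertips, in m); x points along the fingers, y is the direction in which the jaws open and shut, and the axes are right-handed (so a half turn about x gives the same grasp; the last joint's range is limited). The gripper opens to 85 mm and grips with 20 to 120 N. Pads are 22 mm wide; open, the fingers measure 114 mm over their backs; the gripper's body (76 mm by 85 mm) begins 54 mm behind the grasp point. The pads swing forward as they close: fully open they stand 13 mm farther back than shut.
Start: joints at [-1.23, 0.615, -0.013, 1.423, 0.008, 1.103, -0.04], TCP at [0.233, 0.607, 0.226] pointing down, gripper open.
Joint ranges: [-3.12, 3.12], [-0.3, 2.06], [-1.34, 1.32], [0.26, 2.42], [-1.36, 4.5], [0.01, 1.98], [-2.84, 2.84]. Speed limits (rad/s): [2.79, 2.79, 3.14, 3.14, 3.14, 3.14, 3.14].

## Interface

Orientations are given as a unit quaternion [x, y, z, w].
In Python, from rig import * gives the robot as it stands.
- The arm moves only by the tool servo_tool, never from a script. Its argument "plan" is a list of rows, each an object of numbers: "x", "y", "z": the shift along the tool's x, y, z in m; "wx", "wy", "wz": the turn, a rotation vector about the tool's x, y, z in degrees; "gripper": the closure, from 0 (fully open) to 1 (shut). In form: [{"x": .., "y": .., "z": .., "wx": .., "wy": .., "wz": .., "gripper": ..}, ...]. A call has 1 to 12 rows; each row is the pose to reach, as a shift and turn from the pose measured when the call began, along the tool's axes at that moment; what a row does not reach only later rows make up. A row lasts 1/10 s, in which the tool goes at most 50 mm and 8.59 degrees, less where a joint would pass 70% of its speed; a pose out of reach is approached as far as the arm can. A call with a gripper value outside its range is refused whole. The fingers move at their own pace and stop on an object; "force" is the grip in N (left out, the last holds). Time passes only in rows, so rows that repeat a pose let the fingers close. It gives the time, the measured TCP pose, the force and the opening at its end, in the units of the state.
- get_state(): the state, without advancing time (a new reading comes with each control period).
- read_camera(name): name is "scene" or "top" or "wrist"; returns the picture (480x640x3 uint8, red, green, blue); there is no depth.
- camera_model(name): a dict with "vertical_fov" (degrees; the focal length in pixels is half the picture's height over the tangent of half this angle, whatever the lens; pixels are square), "cx", "cy" (the principal point, pixels), "k1" (the pictures are not rectified: a ray, as slopes to the right and down, at radius r is drawn at 1 + k1 r^2 times it, then the intrinsics apply), "R" (3x3) and "t" (3): a world point X has camera coordinates R X + t. Camera axes: x right, y down, z forward; pixel columns grow to the right and rows downward; lengths in m; the calibration is good to about 2 mm. A picture is of the moment at which its call begins: read the wrist's pose just before it. camera_model takes no time and is no camera call; for the wrist camera it gives the pose at the moment of the call.
- finish_job(): hands the job in, once; it reports no verdict.
Trained networks look in the newest picture that a camera, given by its name, has taken for a name from the list of things; names that differ only in an ending like _2 or _b are one class to them, and where a whole thing is asked for, a point or a joint stands for the part that bears it (a point fixed in the world has none). Each returns a list of dicts, best first, with "confidence" (0 to 1); they miss things now and then, are a little off and sometimes report something else, mostly with a low value. They report only what shows in the picture. A call takes as long as a camera call. They do not tell look-alikes from the thing itself.
- recognise(target, camera): "rect" ([left, top, width, height] in pixels, round what is visible of it).
- pinpoint(target, camera): "uv" ([column, row] in pixels: a listed point, or the origin of a listed thing).
The state is a dict: "clock": time; "joint_pos": joint angles; "joint_velocities": joint speeds; "tau": joint torques, N m; "tcp_pos": TCP position; "tool_rot": TCP orientation; "ft_force": force on the tool from outside, world axes, zero at the start; "wrist_torque": the same for the moment, N m; "grip_width": opening from 0.0 (shut) to 1.0 (fully open).
Only numpy, scipy, OpenCV 4.12 (cv2) and the standard library are available. Lean on these libraries where they do the work, as an engineer would, in place of code of your own. Each camera call takes 0.05 s, during which the arm holds its last target.

## Task

Roll the steel roller along the level infeed, without lifting it off the track, until it runs down the slope and comes to rest against the closed yellow gate. Then press the gate's foot pedal right down to its stop with the gripper and keep it down until the roller has run under the gate into the catch bay, and let the pedal come fully back up. Keep the roller on the fixture and leave the things round about where they are.

Things in the scene. Friction and masses are not known exactly. Their poses are not given: they have to be found in the camera images.
- station: Fixed roller fixture on a grey T-shaped base 285 x 360 mm over all; origin on the bench under the pedal hinge, z up. +y = roller's travel direction, +x = from pedal to track. Station coordinates below are in mm. Track centre line x = 85, 60 clear between blue guides 6 thick. Along +y: level infeed, slope down, yellow gate at y = 0, catch bay.
- infeed_brow (a point): Brow where the level aluminium infeed ends and the slope begins, station (85, -60, 72). Infeed: y -190 to -60, top z = 72; its side guides reach z = 82, a blue lip at its tail (y -194 to -188) reaches z = 78. The steel slope falls straight to y = 60, z = 36; its guides stand 12 above it. A roller pushed past the brow runs down to the gate by itself.
- roller: Loose steel roller, diameter 32, length 50 mm, 0.3 kg, two thin red bands. Origin at its centre, own x along its axis (across the track). It starts lying on the infeed, its centre 88 mm above the bench, and turns about its axis as it rolls.
- pedal (a joint): Hinge of the sprung yellow rocker (pedal and gate are one piece): 0 = pedal up, gate closed; 0.42 rad = pedal at its stop, gate fully open. Pressing the pedal raises the gate on the other side of the hinge. The roller passes only from about 0.35 rad. The spring takes about 3 N on the pad to start, 10 N at the stop, and returns the pedal by itself.
- pedal_pad (a point): Centre of the top of the black ribbed pedal pad, 62 mm along station x, 56 along y. Pedal up: station (-99, 0, 79), tilted 0.19 rad, outer edge (-x) higher. At the stop: about (-80, 0, 41), tilted 0.23 rad the other way. Free from above on all sides but the hinge.
- pedal_hinge_point (a point): Middle of the hinge axis, station (0, 0, 104), axis along y, between two dark steel cheeks (x -18 to 18, y -20 to 20, up to z = 120; bolt heads to y = +-26). From here the gate arm runs to x = 100 above the track, z 99 to 109, y -7 to 7, when the pedal is up.
- gate_foot (a point): Point on the slope directly below the gate blade, station (85, 0, 54). Resting against the closed gate, the roller's centre is about 18 mm before it (station y about -18).
- gate_edge (a point): Middle of the lower edge of the yellow gate blade (30 mm wide across the track, 4 mm thick); 7 mm above the slope when closed, about 45 mm when fully open.
- catch_bay (a point): Middle of the floor of the catch bay, station frame x = 85, y = 105, z = 26 mm. A roller lying in the bay has its centre 16 mm above this floor, station y 75 to 127 mm.
- multimeter: Bystander: yellow multimeter lying on the bench, 150 x 74 x 46 mm, origin under its centre.
- screwdriver_red: Bystander: screwdriver with red handle, 196 mm long, lying along its own y, origin under its centre.
- screwdriver_yellow: Bystander: screwdriver with yellow handle, 180 mm long, lying along its own y, origin under its centre.
- gauge: Bystander: black round pressure gauge with brass stem, lying, 95 x 63 x 34 mm, origin under its centre.
- oil_bottle: Bystander: amber bottle with red spout, 58 mm wide, 180 mm tall, origin under its centre.
Things that resemble listed ones, but are neither listed nor needed, are in the scene too. There is more than one size of the roller; the one meant has the size given above.

How it is judged:
On the way, in this order (a step that is already met when the one before it is completed fails the run):
1. the roller rests against the closed gate on the slope, the pedal up (y of roller in the frame of station between -0.026 and -0.008 m and value of joint pedal below 0.05 rad and linear speed of roller below 0.02 m/s), for 0.2 s.
2. the pedal is pressed down to its stop by the gripper (value of joint pedal above 0.39 rad and contact force between the fingers and pedal above 1 N), for 0.2 s.
At the end, for the whole second after the job is handed in: The roller lies at rest on the floor of the catch bay (centre 70 to 135 mm beyond the hinge line in station y, within the bay's walls, 36 to 48 mm above the bench) and the pedal is back up (under 0.03 rad) (y of roller in the frame of station between 0.07 and 0.135 m and x of roller in the frame of station between 0.06 and 0.11 m and z of roller in the frame of station between 0.036 and 0.048 m and linear speed of roller below 0.02 m/s and value of joint pedal below 0.03 rad); the robot touches nothing.
It fails at once if the roller is lifted more than 15 mm off the track (z of roller in the frame of station above 0.103 m).
It fails at once if the roller falls off the fixture (height (world z) of roller below 0.03 m).
It fails at once if a bystander is moved more than 30 mm (distance of any of multimeter, screwdriver_red, screwdriver_yellow, gauge, oil_bottle from where it was at the start of the episode above 0.03 m).
It also fails if it takes over 42 s, if anything falls off the work surface, if the arm or the gripper's body presses on something with over 40 N, if the wrist force passes 120 N, or if a joint passes its speed limit or range.

## Working session

There is one attempt and no reset: what is moved stays moved. The work goes in short steps, Python scripts to look and compute and a tool call to move; the robot and the scene stay as the last step left them, time stands still between calls to the robot, and variables do not carry over. Pictures are saved under pics/ and viewed, and the job is handed in when it is done.

Besides the shell and the picture viewer there is one more tool, called after ">>>" as name(argument=value, ...), one argument or row to a line, values as JSON. servo_tool: Moves the arm, as the interface text tells. Its arguments: {"type":"object","properties":{"plan":{"type":"array"},"force":{"type":"number"}},"required":["plan"]}

```bash
ls; mkdir -p pics; python3 - <<'E'
from rig import *
import cv2
s=get_state();print({k:s[k] for k in('clock','tcp_pos','tool_rot','grip_width')})
for n in('scene','top'):
    im=read_camera(n);cv2.imwrite(f'pics/{n}0.png',im[:,:,::-1])
    m=camera_model(n);print(n,m)
    for t in('station','roller'):print(t,recognise(t,n))
    for t in('infeed_brow','roller','pedal_pad','pedal_hinge_point','gate_foot','gate_edge','catch_bay','station'):print(t,pinpoint(t,n)[:3])
E
```

```text
pics
{'clock': 0.0, 'tcp_pos': array([0.2328157 , 0.60604006, 0.22462167]), 'tool_rot': array([ 0.12801371,  0.69539865, -0.12982798,  0.69511   ]), 'grip_width': 0.9985365913077114}
scene {'vertical_fov': 55.29150061442182, 'cx': 330.6767994481064, 'cy': 236.87054760737584, 'k1': -0.03929678053356169, 'R': array([[ 0.69199268, -0.72185255, -0.00866137],
       [-0.42424469, -0.3969295 , -0.81391855],
       [ 0.58409123,  0.56690022, -0.58091442]]), 't': array([-0.45129231,  0.28287257,  0.8721494 ])}
station [{'rect': [268.4, 209.8, 148.2, 115.5], 'confidence': 0.91}, {'rect': [412.5, 193.2, 29.0, 61.9], 'confidence': 0.44}]
roller [{'rect': [374.5, 255.8, 26.2, 21.5], 'confidence': 0.85}, {'rect': [247.3, 226.7, 26.5, 17.9], 'confidence': 0.81}, {'rect': [343.7, 343.8, 20.2, 14.0], 'confidence': 0.75}]
infeed_brow []
roller [{'uv': [259.6, 236.5], 'confidence': 0.85}, {'uv': [353.3, 352.3], 'confidence': 0.83}, {'uv': [388.9, 266.6], 'confidence': 0.82}]
pedal_pad [{'uv': [334.5, 274.1], 'confidence': 0.69}, {'uv': [294.0, 256.6], 'confidence': 0.63}, {'uv': [389.4, 265.9], 'confi
[... 1060 characters left out ...]
 'confidence': 0.79}, {'rect': [402.5, 311.7, 14.1, 13.9], 'confidence': 0.72}]
infeed_brow [{'uv': [363.8, 235.7], 'confidence': 0.88}]
roller [{'uv': [249.0, 275.3], 'confidence': 0.94}, {'uv': [410.1, 322.0], 'confidence': 0.58}, {'uv': [386.4, 246.4], 'confidence': 0.49}]
pedal_pad [{'uv': [311.0, 285.3], 'confidence': 0.55}, {'uv': [439.8, 291.9], 'confidence': 0.34}]
pedal_hinge_point [{'uv': [332.8, 253.5], 'confidence': 0.69}]
gate_foot [{'uv': [344.2, 229.3], 'confidence': 0.58}]
gate_edge [{'uv': [385.8, 245.8], 'confidence': 0.21}]
catch_bay [{'uv': [308.1, 208.8], 'confidence': 0.82}]
station [{'uv': [332.4, 261.9], 'confidence': 0.69}, {'uv': [440.8, 289.8], 'confidence': 0.16}]
```

View pics/scene0.png

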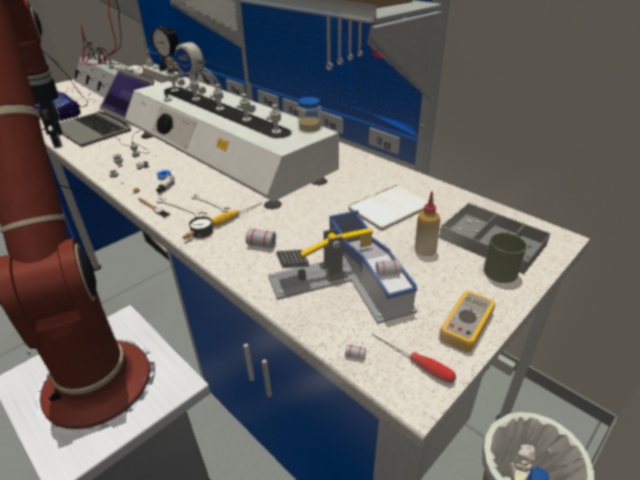

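View pics/top0.png

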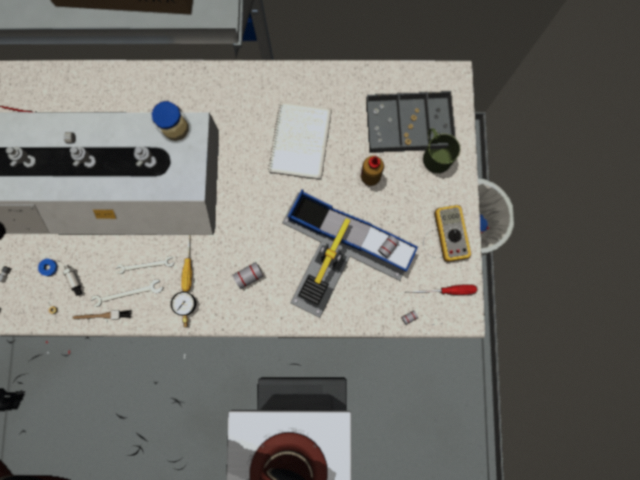

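```bash
python3 - <<'E'
import cv2,numpy as np
a=cv2.imread('pics/scene0.png')[190:365,235:455];b=cv2.imread('pics/top0.png')[175:345,220:440]
cv2.imwrite('pics/c1.png',cv2.resize(a,None,fx=3.5,fy=3.4,interpolation=3)[:600]);cv2.imwrite('pics/c2.png',cv2.resize(b,None,fx=3.5,fy=3.5,interpolation=3)[:600])
E
```

```text
(no output)
```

View pics/c1.png

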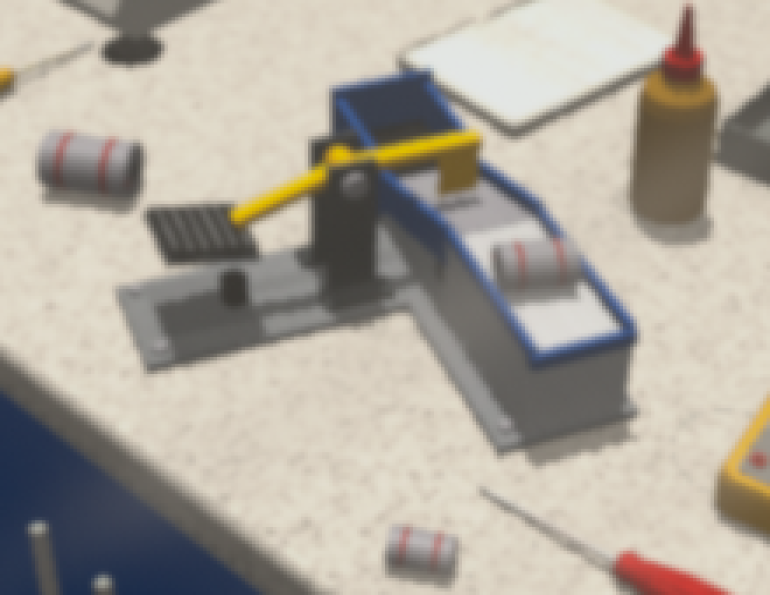

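View pics/c2.png

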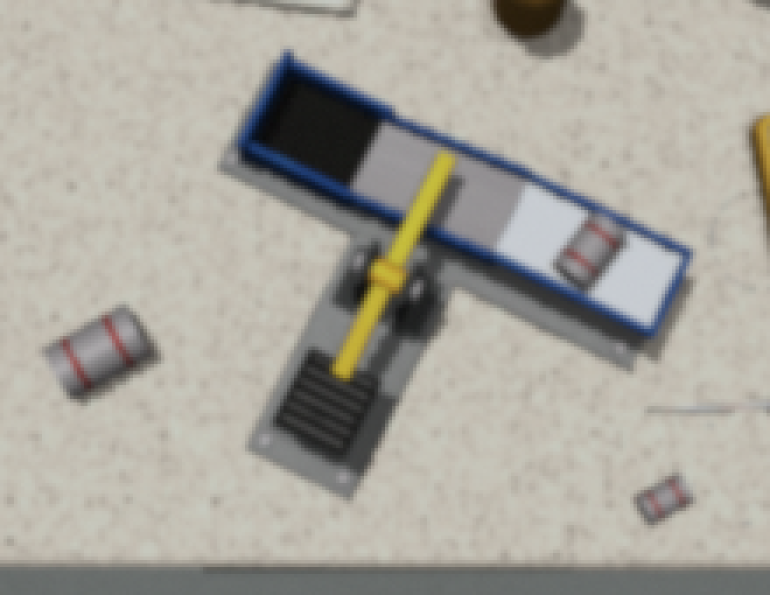

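The wanted roller is the one on the infeed, at scene (389,266) and top (388,246). The larger one at top (249,275) and the smaller one at top (410,318) lie loose on the bench, so they are look-alikes. The enlarged crops confirm it. Next I fit the station pose.

```bash
cat > h.py <<'E'
import numpy as np,cv2
from scipy.optimize import least_squares
from scipy.spatial.transform import Rotation as Ro
def proj(m,X):
    c=np.atleast_2d(X)@np.array(m['R']).T+m['t']; s=c[:,:2]/c[:,2:]; r2=(s**2).sum(1,keepdims=True)
    f=240/np.tan(np.radians(m['vertical_fov']/2)); return s*(1+m['k1']*r2)*f+[m['cx'],m['cy']]
def st2w(p,S):
    S=np.atleast_2d(S)/1000.; c,s=np.cos(p[2]),np.sin(p[2])
    return np.c_[p[0]+c*S[:,0]-s*S[:,1],p[1]+s*S[:,0]+c*S[:,1],S[:,2]]
E
python3 - <<'E'
from rig import *
from h import *
T=lambda x,y:(220+x/3.5,175+y/3.5)
C=lambda x,y:(235+x/3.5,190+y/3.4)
obs=[('top',T(692,253),(121,-194,80)),('top',T(655,333),(49,-194,80)),('top',T(525,185),(115,-60,72)),('top',T(497,248),(55,-60,72)),
('top',T(387,275),(0,0,112)),('top',(363.8,235.7),(85,-60,72)),('top',(308.1,208.8),(85,105,26)),('top',T(328,403),(-99,0,79)),('top',T(450,157),(100,0,109)),
('scene',C(633,332),(121,-194,80)),('scene',C(537,360),(49,-194,80)),('scene',(363.7,244.9),(85,0,61)),('scene',(334.1,240.3),(0,0,104)),('scene',C(205,233),(-99,0,79)),('scene',(349.2,233.3),(85,105,26)),('scene',(334.6,273.6),(0,0,0))]
M={n:camera_model(n) for n in('top','scene')}
def res(p):return np.concatenate([(proj(M[n],st2w(p,S))[0]-uv) for n,uv,S in obs])
r=least_squares(res,[.65,0,-1.1],loss='soft_l1',f_scale=1.5)
print(r.x);print(np.round(res(r.x).reshape(-1,2),1).tolist())
# roller along track
y=least_squares(lambda q:np.concatenate([proj(M['top'],st2w(r.x,[85,q[0],88]))[0]-(388,246),proj(M['scene'],st2w(r.x,[85,q[0],88]))[0]-(388.5,266.5)]),[-120]);print(y.x,y.fun)
for S in([85,y.x[0],88],[-99,0,79],[85,-60,72],[85,-194,78]):print(S,st2w(r.x,S))
np.save('p.npy',r.x)
s=get_state();R=Ro.from_quat(s['tool_rot']).as_matrix();print(R)
E
```

```text
[ 0.54978057 -0.10686588 -0.45274821]
[[0.6, -1.3], [-0.4, 0.7], [0.2, -1.6], [-1.7, 0.7], [-0.1, -0.5], [1.5, 0.7], [1.1, 4.4], [-0.4, -0.7], [-0.9, -1.5], [2.5, -0.4], [-0.6, -0.3], [1.9, 2.1], [-1.1, -0.3], [-0.6, -0.8], [0.0, 2.2], [-1.4, 0.5]]
[-121.25055518] [-0.69413248 -0.40372723 -0.26792209  1.36519599]
[85, np.float64(-121.25055518485516), 88] [[ 0.57317702 -0.25308251  0.088     ]]
[-99, 0, 79] [[ 0.46075499 -0.06355946  0.079     ]]
[85, -60, 72] [[ 0.59997037 -0.19800305  0.072     ]]
[85, -194, 78] [[ 0.54135361 -0.31850232  0.078     ]]
[[-6.16309130e-05  3.58569060e-01  9.33503201e-01]
 [-1.69850214e-05  9.33503202e-01 -3.58569062e-01]
 [-9.99999998e-01 -3.79545105e-05 -5.14423514e-05]]
```

>>> servo_tool(
  plan=[
    {"x": -0.03, "y": -0.03, "z": 0.03, "wx": 6, "gripper": 1},
    {"x": -0.03, "y": -0.344, "z": 0.375, "wx": 60, "gripper": 1},
    {"x": -0.03, "y": -0.344, "z": 0.375, "wx": 60, "gripper": 1},
    {"x": -0.03, "y": -0.344, "z": 0.375, "wx": 60, "gripper": 1},
    {"x": -0.03, "y": -0.344, "z": 0.375, "wx": 60, "gripper": 1},
    {"x": -0.03, "y": -0.344, "z": 0.375, "wx": 60, "gripper": 1},
    {"x": -0.03, "y": -0.344, "z": 0.375, "wx": 60, "gripper": 1},
    {"x": -0.03, "y": -0.344, "z": 0.375, "wx": 60, "gripper": 1},
    {"x": -0.03, "y": -0.344, "z": 0.375, "wx": 60, "gripper": 1},
    {"x": -0.03, "y": -0.344, "z": 0.375, "wx": 60, "gripper": 1},
    {"x": -0.03, "y": -0.344, "z": 0.375, "wx": 60, "gripper": 1},
    {"x": -0.03, "y": -0.344, "z": 0.375, "wx": 60, "gripper": 1},
  ],
)

```text
$.plan[0]: bad value
```

>>> servo_tool(
  plan=[
    {"x": -0.03, "y": -0.03, "z": 0.03, "wx": 6.0, "wy": 0.0, "wz": 0.0, "gripper": 1.0},
    {"x": -0.03, "y": -0.344, "z": 0.375, "wx": 60.0, "wy": 0.0, "wz": 0.0, "gripper": 1.0},
    {"x": -0.03, "y": -0.344, "z": 0.375, "wx": 60.0, "wy": 0.0, "wz": 0.0, "gripper": 1.0},
    {"x": -0.03, "y": -0.344, "z": 0.375, "wx": 60.0, "wy": 0.0, "wz": 0.0, "gripper": 1.0},
    {"x": -0.03, "y": -0.344, "z": 0.375, "wx": 60.0, "wy": 0.0, "wz": 0.0, "gripper": 1.0},
    {"x": -0.03, "y": -0.344, "z": 0.375, "wx": 60.0, "wy": 0.0, "wz": 0.0, "gripper": 1.0},
    {"x": -0.03, "y": -0.344, "z": 0.375, "wx": 60.0, "wy": 0.0, "wz": 0.0, "gripper": 1.0},
    {"x": -0.03, "y": -0.344, "z": 0.375, "wx": 60.0, "wy": 0.0, "wz": 0.0, "gripper": 1.0},
    {"x": -0.03, "y": -0.344, "z": 0.375, "wx": 60.0, "wy": 0.0, "wz": 0.0, "gripper": 1.0},
    {"x": -0.03, "y": -0.344, "z": 0.375, "wx": 60.0, "wy": 0.0, "wz": 0.0, "gripper": 1.0},
    {"x": -0.03, "y": -0.344, "z": 0.375, "wx": 60.0, "wy": 0.0, "wz": 0.0, "gripper": 1.0},
    {"x": -0.03, "y": -0.344, "z": 0.375, "wx": 60.0, "wy": 0.0, "wz": 0.0, "gripper": 1.0},
  ],
)

```text
clock: 2.3
tcp_pos: [0.4613, 0.1473, 0.2563]
tool_rot: [0.461, 0.535, -0.461, 0.537]
ft_force: [0.0, 1.2, 0.0]
grip_width: -0.001
```

```bash
cat >> h.py <<'E'
def delta(s,Xw,jaw_deg):
    """shift in tool axes and wx to bring TCP to Xw, tool down, jaw along world angle"""
    R=Ro.from_quat(s['tool_rot']).as_matrix(); d=R.T@(np.array(Xw)-s['tcp_pos'])
    a=np.radians(jaw_deg); y=np.array([np.cos(a),np.sin(a),0]); x=np.array([0,0,-1.]); G=np.c_[x,y,np.cross(x,y)]
    return np.round(d,4),np.round(np.degrees(Ro.from_matrix(R.T@G).as_rotvec()),2)
E
python3 - <<'E'
from rig import *
from h import *
p=np.load('p.npy');s=get_state()
W=st2w(p,[85,-160,200])[0];print(W,delta(s,W,np.degrees(p[2])))
E
```

```text
[ 0.55622652 -0.28792788  0.2       ] (array([0.057 , 0.0291, 0.4444]), array([34.48,  0.06, -0.11]))
```

>>> servo_tool(
  plan=[
    {"x": 0.03, "y": 0.029, "z": 0.444, "wx": 34.5, "wy": 0.0, "wz": 0.0, "gripper": 1.0},
    {"x": 0.03, "y": 0.029, "z": 0.444, "wx": 34.5, "wy": 0.0, "wz": 0.0, "gripper": 1.0},
    {"x": 0.03, "y": 0.029, "z": 0.444, "wx": 34.5, "wy": 0.0, "wz": 0.0, "gripper": 1.0},
    {"x": 0.03, "y": 0.029, "z": 0.444, "wx": 34.5, "wy": 0.0, "wz": 0.0, "gripper": 1.0},
    {"x": 0.03, "y": 0.029, "z": 0.444, "wx": 34.5, "wy": 0.0, "wz": 0.0, "gripper": 1.0},
    {"x": 0.03, "y": 0.029, "z": 0.444, "wx": 34.5, "wy": 0.0, "wz": 0.0, "gripper": 1.0},
    {"x": 0.057, "y": 0.029, "z": 0.444, "wx": 34.5, "wy": 0.0, "wz": 0.0, "gripper": 1.0},
    {"x": 0.057, "y": 0.029, "z": 0.444, "wx": 34.5, "wy": 0.0, "wz": 0.0, "gripper": 1.0},
    {"x": 0.057, "y": 0.029, "z": 0.444, "wx": 34.5, "wy": 0.0, "wz": 0.0, "gripper": 1.0},
    {"x": 0.057, "y": 0.029, "z": 0.444, "wx": 34.5, "wy": 0.0, "wz": 0.0, "gripper": 1.0},
    {"x": 0.057, "y": 0.029, "z": 0.444, "wx": 34.5, "wy": 0.0, "wz": 0.0, "gripper": 1.0},
    {"x": 0.057, "y": 0.029, "z": 0.444, "wx": 34.5, "wy": 0.0, "wz": 0.0, "gripper": 1.0},
  ],
)

```text
clock: 3.5
tcp_pos: [0.5572, -0.2844, 0.1998]
tool_rot: [0.6, 0.376, -0.598, 0.376]
ft_force: [-0.6, 0.2, 0.1]
grip_width: -0.003
```

```bash
python3 - <<'E'
from rig import *
from h import *
p=np.load('p.npy')
m=camera_model('wrist')
im=read_camera('wrist')[:,:,::-1].copy();s=get_state();print(s['clock'],s['tcp_pos'],s['tool_rot'],s['joint_pos'])
cv2.imwrite('pics/w1raw.png',im)
for t in('roller','infeed_brow','gate_edge','pedal_hinge_point','gate_foot'):print(t,pinpoint(t,'wrist')[:3])
for S in([121,-194,82],[49,-194,82],[115,-60,72],[55,-60,72],[85,-121,104],[85,-190,72],[0,0,120],[115,-188,72],[55,-188,72],[100,0,109],s_:=[85,-160,88]):
    u=proj(m,st2w(p,S))[0];print(S,u.round(1))
    if abs(u).max()<1000: cv2.circle(im,tuple(int(v) for v in u),4,(0,255,0),1)
cv2.imwrite('pics/w1.png',im)
im=read_camera('scene')[:,:,::-1];cv2.imwrite('pics/s1.png',cv2.resize(im[120:360,230:530],None,fx=2.5,fy=2.5))
E
```

```text
3.55 [ 0.55725692 -0.28421323  0.20019232] [ 0.5997127   0.37604132 -0.5977558   0.37633178] [ 0.14948744  0.64035614  0.49830332  1.54580502 -0.34006719  1.04070983
  0.28858842]
roller [{'uv': [325.5, 183.3], 'confidence': 0.92}, {'uv': [178.9, 322.9], 'confidence': 0.6}]
infeed_brow [{'uv': [325.2, 81.9], 'confidence': 0.74}]
gate_edge []
pedal_hinge_point []
gate_foot []
[121, -194, 82] [376.1 286.8]
[49, -194, 82] [272.  286.4]
[115, -60, 72] [372.1  83.1]
[55, -60, 72] [277.5  82.7]
[85, -121, 104] [324.5 185.2]
[85, -190, 72] [324.1 276.2]
[0, 0, 120] [156.5 -48.8]
[115, -188, 72] [366.3 273.7]
[55, -188, 72] [281.9 273.4]
[100, 0, 109] [354.1 -43.4]
[85, -160, 88] [324.2 241.5]
```

View pics/w1.png

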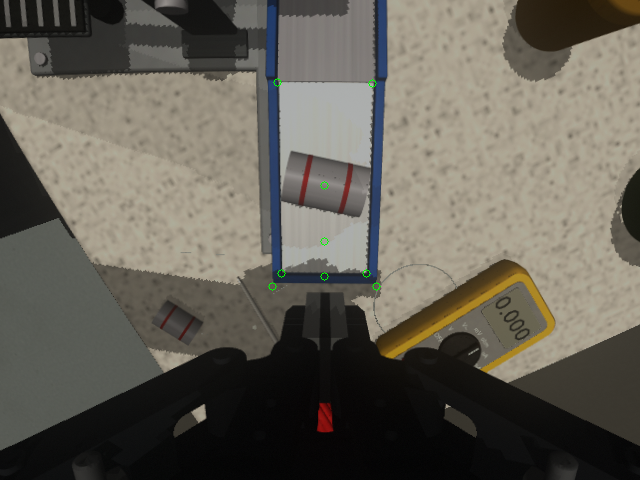

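View pics/s1.png

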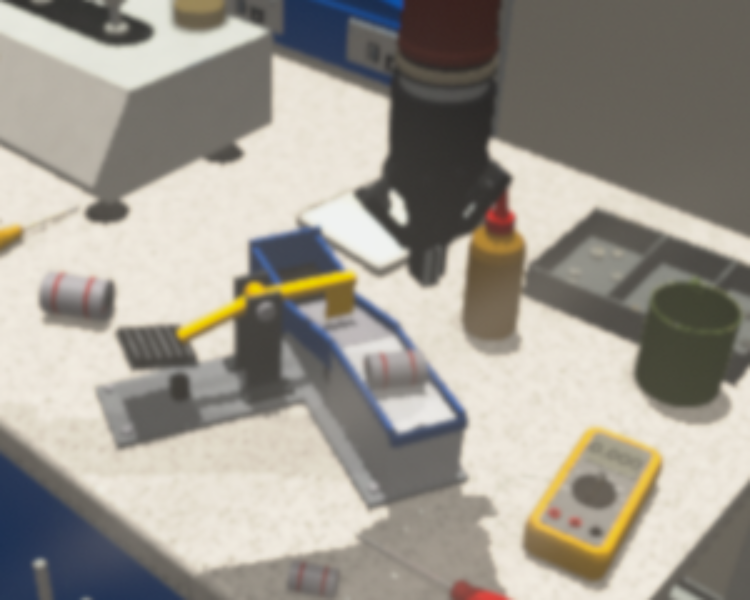

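```bash
python3 - <<'E'
import rig
from rig import *
from h import *
print([k for k in dir(rig) if not k.startswith('__')], getattr(rig,'tip_reach',None))
p=np.load('p.npy');s=get_state()
for S in([85,-160,104],[85,-75,104]):
    W=st2w(p,S)[0];print(W,delta(s,W,np.degrees(p[2])))
m=camera_model('wrist')
im=cv2.imread('pics/w1raw.png')
print(recognise('oil_bottle','top'),recognise('oil_bottle','scene'))
def back(m,u,z):
    return least_squares(lambda q:proj(m,[q[0],q[1],z])[0]-u,[.65,-.1]).x
for n in('top','scene'):
    u=pinpoint('oil_bottle',n);print(u)
    if u:print(back(camera_model(n),u[0]['uv'],0))
E
```

```text
['Unreachable', 'camera_model', 'finish_job', 'get_state', 'pinpoint', 'read_camera', 'recognise', 'tip_reach'] 0.022
[ 0.55622652 -0.28792788  0.104     ] (array([0.0964, 0.0002, 0.0013]), array([ 0.06, -0.  , -0.15]))
[ 0.59340879 -0.21149177  0.104     ] (array([ 0.0964,  0.0003, -0.0837]), array([ 0.06, -0.  , -0.15]))
[{'rect': [362.6, 155.3, 19.2, 28.9], 'confidence': 0.86}] [{'rect': [411.7, 197.0, 26.2, 59.1], 'confidence': 0.84}]
[{'uv': [370.7, 176.5], 'confidence': 0.87}]
[ 0.78438279 -0.22058435]
[{'uv': [422.0, 247.2], 'confidence': 0.93}]
[ 0.79199531 -0.20322125]
```

>>> servo_tool(
  plan=[
    {"x": 0.03, "y": 0.0, "z": 0.001, "wx": 0.0, "wy": 0.0, "wz": 0.0, "gripper": 1.0},
    {"x": 0.06, "y": 0.0, "z": 0.001, "wx": 0.0, "wy": 0.0, "wz": 0.0, "gripper": 1.0},
    {"x": 0.08, "y": 0.0, "z": 0.001, "wx": 0.0, "wy": 0.0, "wz": 0.0, "gripper": 1.0},
    {"x": 0.09, "y": 0.0, "z": 0.001, "wx": 0.0, "wy": 0.0, "wz": 0.0, "gripper": 1.0},
    {"x": 0.096, "y": 0.0, "z": 0.001, "wx": 0.0, "wy": 0.0, "wz": 0.0, "gripper": 1.0},
    {"x": 0.096, "y": 0.0, "z": 0.001, "wx": 0.0, "wy": 0.0, "wz": 0.0, "gripper": 1.0},
    {"x": 0.096, "y": 0.0, "z": 0.001, "wx": 0.0, "wy": 0.0, "wz": 0.0, "gripper": 1.0},
  ],
)

```text
clock: 4.75
tcp_pos: [0.5564, -0.2891, 0.1052]
tool_rot: [0.6, 0.374, -0.599, 0.376]
ft_force: [1.1, 0.7, 0.3]
grip_width: 0.001
```

```bash
python3 - <<'E'
from rig import *
from h import *
im=read_camera('wrist')[:,:,::-1];cv2.imwrite('pics/w2.png',im)
im=read_camera('scene')[:,:,::-1];cv2.imwrite('pics/s2.png',cv2.resize(im[180:340,270:450],None,fx=3.6,fy=3.6))
s=get_state();print(s['tcp_pos'],s['ft_force'])
E
```

```text
[ 0.55644685 -0.28904057  0.10535151] [ 0.34045114 -1.28052735 -0.07212591]
```

View pics/w2.png

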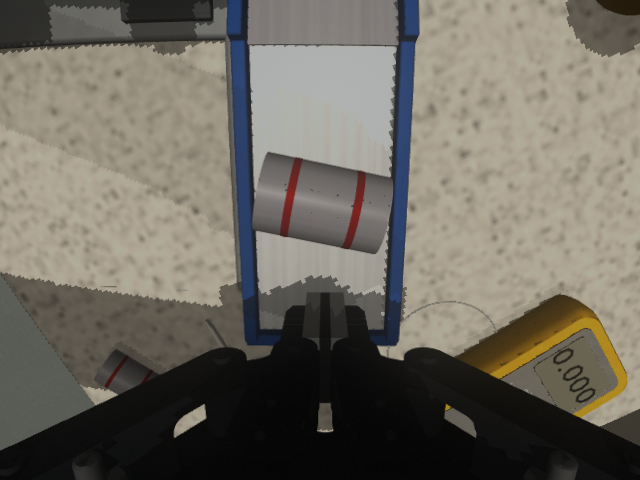

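View pics/s2.png

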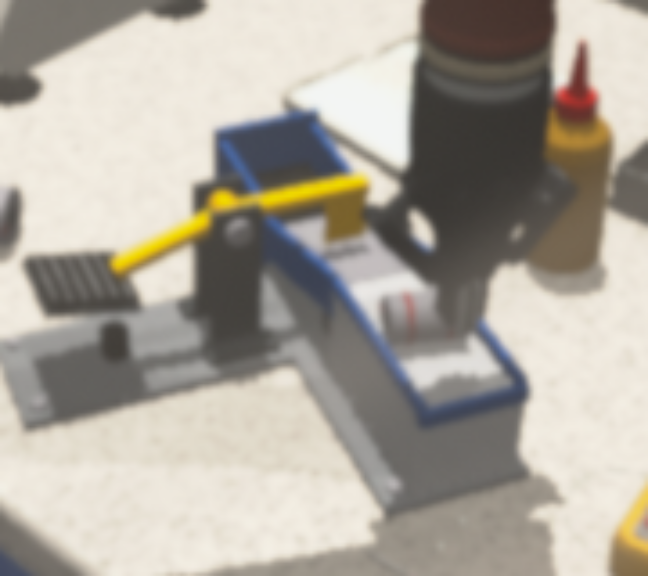

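>>> servo_tool(
  plan=[
    {"x": 0.005, "y": 0.0, "z": -0.003, "wx": 0.0, "wy": 0.0, "wz": 0.0, "gripper": 1.0},
    {"x": 0.005, "y": 0.0, "z": -0.006, "wx": 0.0, "wy": 0.0, "wz": 0.0, "gripper": 1.0},
    {"x": 0.005, "y": 0.0, "z": -0.009, "wx": 0.0, "wy": 0.0, "wz": 0.0, "gripper": 1.0},
    {"x": 0.005, "y": 0.0, "z": -0.012, "wx": 0.0, "wy": 0.0, "wz": 0.0, "gripper": 1.0},
    {"x": 0.005, "y": 0.0, "z": -0.015, "wx": 0.0, "wy": 0.0, "wz": 0.0, "gripper": 1.0},
    {"x": 0.005, "y": 0.0, "z": -0.018, "wx": 0.0, "wy": 0.0, "wz": 0.0, "gripper": 1.0},
    {"x": 0.005, "y": 0.0, "z": -0.021, "wx": 0.0, "wy": 0.0, "wz": 0.0, "gripper": 1.0},
    {"x": 0.005, "y": 0.0, "z": -0.024, "wx": 0.0, "wy": 0.0, "wz": 0.0, "gripper": 1.0},
    {"x": 0.005, "y": 0.0, "z": -0.027, "wx": 0.0, "wy": 0.0, "wz": 0.0, "gripper": 1.0},
    {"x": 0.005, "y": 0.0, "z": -0.03, "wx": 0.0, "wy": 0.0, "wz": 0.0, "gripper": 1.0},
  ],
)

```text
clock: 5.85
tcp_pos: [0.5697, -0.2618, 0.1003]
tool_rot: [0.6, 0.373, -0.599, 0.376]
ft_force: [0.6, 0.5, -0.3]
grip_width: -0.003
```

```bash
python3 - <<'E'
from rig import *
from h import *
im=read_camera('wrist')[:,:,::-1];cv2.imwrite('pics/w3.png',im)
s=get_state();print(s['tcp_pos'],s['ft_force'])
E
```

```text
[ 0.57011697 -0.26104808  0.10025656] [ 0.20512863  1.22813058 -0.45467426]
```

View pics/w3.png

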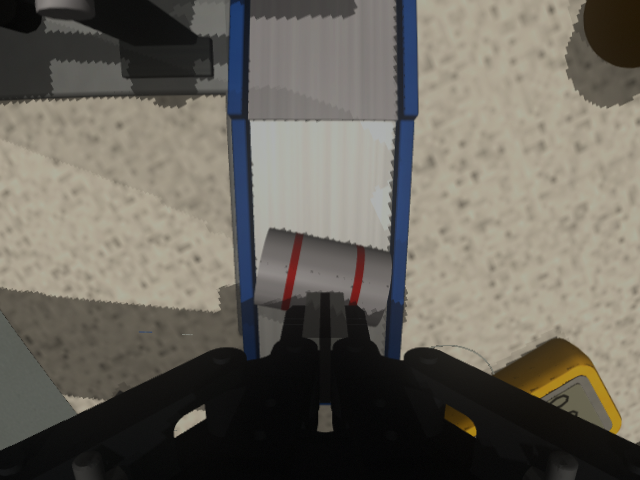

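>>> servo_tool(
  plan=[
    {"x": 0.0, "y": 0.003, "z": 0.003, "wx": 0.0, "wy": 0.0, "wz": 0.0, "gripper": 1.0},
    {"x": 0.0, "y": 0.008, "z": 0.003, "wx": 0.0, "wy": 0.0, "wz": 0.0, "gripper": 1.0},
    {"x": 0.0, "y": 0.008, "z": -0.001, "wx": 0.0, "wy": 0.0, "wz": 0.0, "gripper": 1.0},
    {"x": 0.0, "y": 0.008, "z": -0.004, "wx": 0.0, "wy": 0.0, "wz": 0.0, "gripper": 1.0},
    {"x": 0.0, "y": 0.008, "z": -0.007, "wx": 0.0, "wy": 0.0, "wz": 0.0, "gripper": 1.0},
    {"x": 0.0, "y": 0.008, "z": -0.01, "wx": 0.0, "wy": 0.0, "wz": 0.0, "gripper": 1.0},
    {"x": 0.0, "y": 0.008, "z": -0.012, "wx": 0.0, "wy": 0.0, "wz": 0.0, "gripper": 1.0},
  ],
)

```text
clock: 6.6
tcp_pos: [0.5827, -0.2531, 0.1003]
tool_rot: [0.6, 0.374, -0.598, 0.377]
ft_force: [-0.2, 0.4, 0.4]
grip_width: 0.002
```

```bash
python3 - <<'E'
from rig import *
from h import *
im=read_camera('wrist')[:,:,::-1];cv2.imwrite('pics/w4.png',im)
s=get_state();print(s['tcp_pos'],s['ft_force'])
E
```

```text
[ 0.58291731 -0.25281991  0.10024744] [ 0.08245174  0.5873882  -0.50778146]
```

View pics/w4.png

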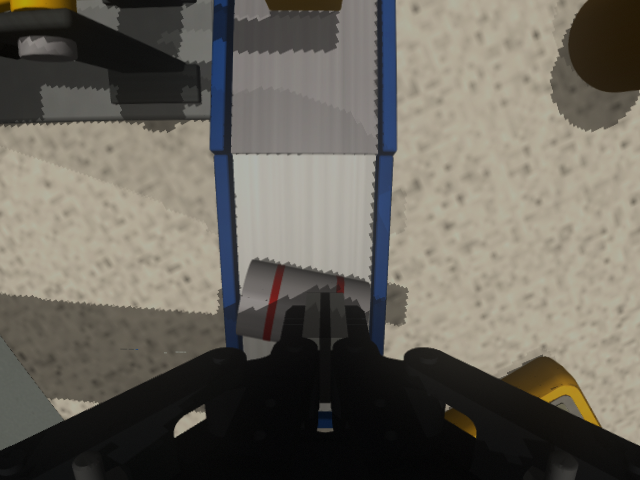

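```bash
python3 - <<'E'
from rig import *
from h import *
p=np.load('p.npy');s=get_state();m=camera_model('wrist');R=Ro.from_quat(s['tool_rot']).as_matrix()
print('cam in tool',R.T@(-np.array(m['R']).T@m['t']-s['tcp_pos']))
for d in([.022,0,0],[.022,0,-.011],[.022,0,.011],[0,0,-.011],[.022,.01,-.011]):print(d,proj(m,s['tcp_pos']+R@np.array(d))[0].round(1))
W=s['tcp_pos'];c,si=np.cos(p[2]),np.sin(p[2]);d=W[:2]-p[:2];print('tcp station',[c*d[0]+si*d[1],-si*d[0]+c*d[1]])
print(proj(m,st2w(p,[[85,-60,72],[85,-121,88],[85,-115,88],[85,-110,88]])).round(1), pinpoint('roller','wrist'))
im=read_camera('top')[:,:,::-1];cv2.imwrite('pics/t4.png',cv2.resize(im[180:310,280:430],None,fx=4,fy=4,interpolation=3))
im=read_camera('scene')[:,:,::-1];cv2.imwrite('pics/s4.png',cv2.resize(im[200:320,300:430],None,fx=5,fy=5,interpolation=3))
E
```

```text
cam in tool [-0.14831767  0.00086992 -0.06825608]
[0.022, 0, 0] [322.7 287.4]
[0.022, 0, -0.011] [322.7 263.8]
[0.022, 0, 0.011] [322.8 310.2]
[0, 0, -0.011] [322.4 282.1]
[0.022, 0.01, -0.011] [345.7 263.9]
tcp station [np.float64(0.09364407124953875), np.float64(-0.1167536343573616)]
[[302.1 155.9]
 [302.1 305.4]
 [301.9 292.2]
 [301.7 281. ]] [{'uv': [305.6, 309.3], 'confidence': 0.8}]
```

View pics/s4.png

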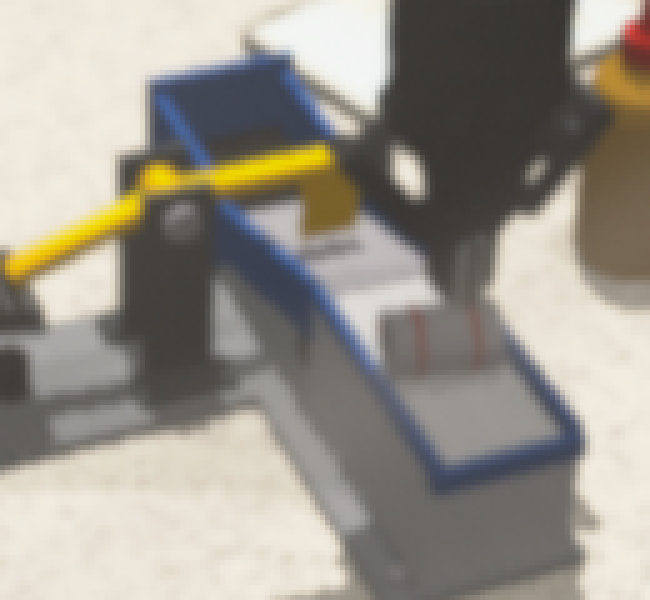

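View pics/t4.png

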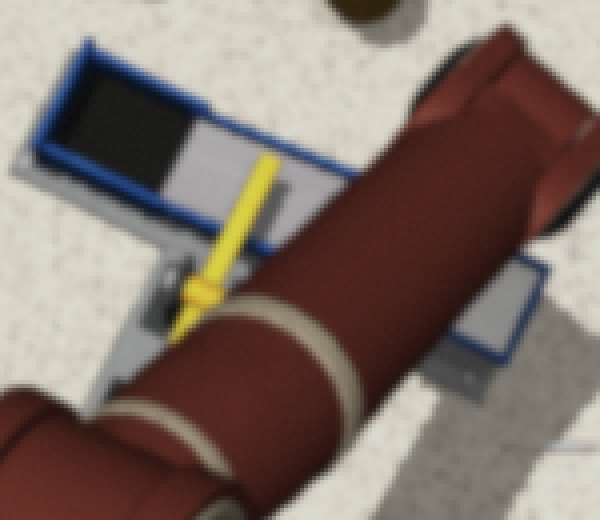

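```bash
python3 - <<'E'
from rig import *
from h import *
p=np.load('p.npy');m=camera_model('scene');C=-np.array(m['R']).T@m['t'];c,si=np.cos(p[2]),np.sin(p[2]);d=C[:2]-p[:2]
print('scene cam station',c*d[0]+si*d[1],-si*d[0]+c*d[1],C[2])
# tip, prism of finger in scene crop coords
s=get_state();R=Ro.from_quat(s['tool_rot']).as_matrix()
for q in([.022,-.01,0],[.022,.01,0],[-.03,0,0]):
    u=proj(m,s['tcp_pos']+R@np.array(q))[0];print(q,(u-[300,200])*5)
for y in(-130,-121,-110,-100,-90):print(y,(proj(m,st2w(p,[[60,y,88],[110,y,88]]))-[300,200])*5)
E
```

```text
scene cam station -0.3008174372483288 -0.8147148632473842 0.7329705914410135
[0.022, -0.01, 0] [433.89568473 352.26954031]
[0.022, 0.01, 0] [474.19522937 341.88839274]
[-0.03, 0, 0] [461.77024292 254.57031336]
-130 [[398.31031655 364.25093511]
 [500.86181267 338.2291377 ]]
-121 [[389.54994397 351.91365265]
 [491.54087524 326.23977472]]
-110 [[379.00191914 337.05956489]
 [480.31489259 311.80134029]]
-100 [[369.56143393 323.76585149]
 [470.26485295 298.87661471]]
-90 [[360.2593997  310.66774481]
 [460.35963425 286.1392935 ]]
```

```bash
python3 - <<'E'
from rig import *
from h import *
m=camera_model('scene')
for z in(.178,.188,.198,.21):print(z,((proj(m,[.5572,-.2844,z])[0]-[230,120])*2.5).round(), 's2:',((proj(m,[.5564,-.2890,z-.095])[0]-[270,180])*3.6).round(),'s4',((proj(m,[.5829,-.2528,z-.1])[0]-[300,200])*5).round())
im=cv2.imread('pics/w4.png')[230:430,220:430];cv2.imwrite('pics/w4c.png',cv2.resize(im,None,fx=3,fy=3,interpolation=2))
im=cv2.imread('pics/w1raw.png')[230:430,220:430];cv2.imwrite('pics/w1c.png',cv2.resize(im,None,fx=3,fy=3,interpolation=2))
E
```

```text
0.178 [421. 310.] s2: [455. 362.] s4 [453. 346.]
0.188 [422. 300.] s2: [457. 349.] s4 [454. 329.]
0.198 [423. 290.] s2: [458. 336.] s4 [456. 311.]
0.21 [424. 278.] s2: [459. 321.] s4 [458. 290.]
```

View pics/w4c.png

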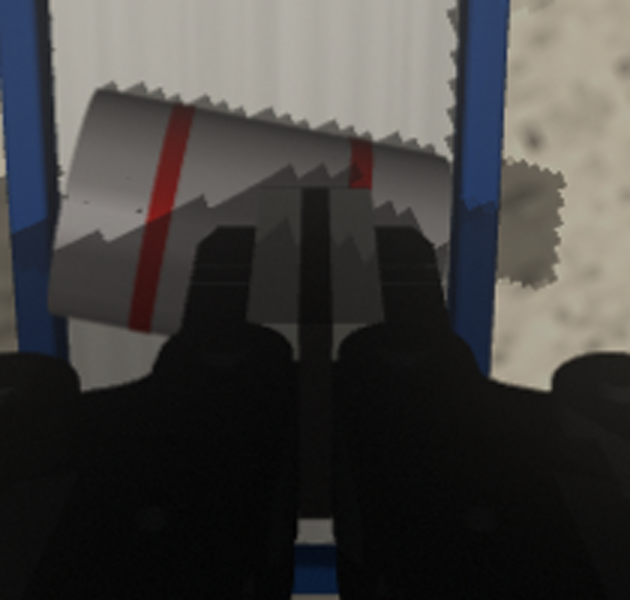

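```bash
python3 - <<'E'
import cv2
im=cv2.imread('pics/s1.png')[150:350,340:540].copy()
im=cv2.resize(im,None,fx=3,fy=3,interpolation=3)
for z,(u,v) in {'178':(421,310),'198':(423,290)}.items():
    cv2.drawMarker(im,((u-340)*3,(v-150)*3),(0,255,0),0,12);cv2.putText(im,z,((u-340)*3+8,(v-150)*3),0,.5,(0,0,255))
cv2.imwrite('pics/s1c.png',im)
E
```

```text
(no output)
```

View pics/s1c.png

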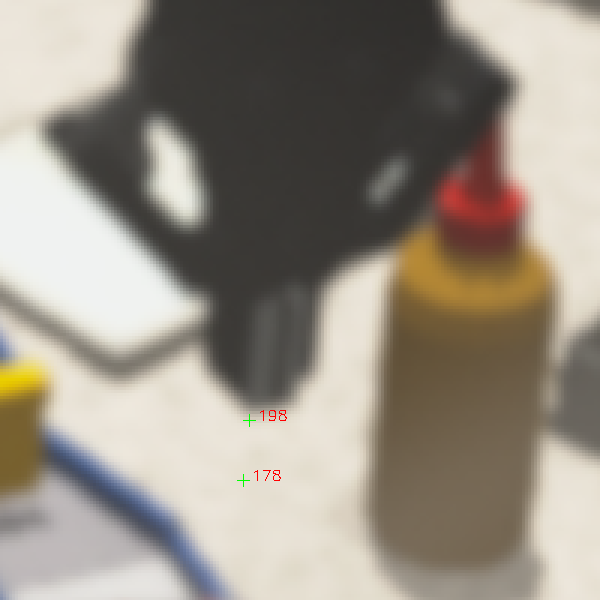

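View pics/w1c.png

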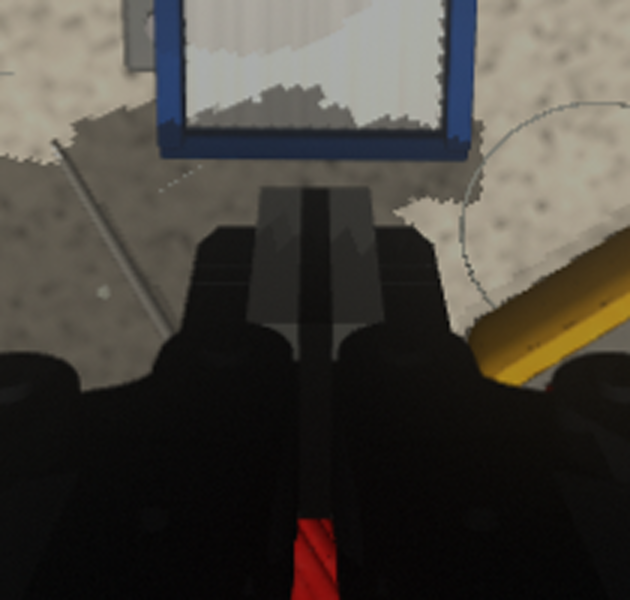

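The fingers passed over the roller without touching it. Both the scene and wrist views put the shut fingertips about level with the TCP, not 22 mm ahead. I'll back off behind the roller and go lower in small steps, watching the force.

>>> servo_tool(
  plan=[
    {"x": -0.03, "y": 0.0, "z": 0.0, "wx": 0.0, "wy": 0.0, "wz": 0.0, "gripper": 1.0},
    {"x": -0.03, "y": -0.0085, "z": 0.03, "wx": 0.0, "wy": 0.0, "wz": 0.0, "gripper": 1.0},
    {"x": -0.03, "y": -0.0085, "z": 0.047, "wx": 0.0, "wy": 0.0, "wz": 0.0, "gripper": 1.0},
    {"x": -0.02, "y": -0.0085, "z": 0.047, "wx": 0.0, "wy": 0.0, "wz": 0.0, "gripper": 1.0},
    {"x": 0.0, "y": -0.0085, "z": 0.047, "wx": 0.0, "wy": 0.0, "wz": 0.0, "gripper": 1.0},
    {"x": 0.008, "y": -0.0085, "z": 0.047, "wx": 0.0, "wy": 0.0, "wz": 0.0, "gripper": 1.0},
    {"x": 0.008, "y": -0.0085, "z": 0.047, "wx": 0.0, "wy": 0.0, "wz": 0.0, "gripper": 1.0},
  ],
)

```text
clock: 7.5
tcp_pos: [0.5537, -0.2904, 0.0896]
tool_rot: [0.599, 0.376, -0.599, 0.375]
ft_force: [-0.8, 0.2, 0.9]
grip_width: 0.001
```

```bash
python3 - <<'E'
from rig import *
from h import *
p=np.load('p.npy')
im=read_camera('wrist')[:,:,::-1];cv2.imwrite('pics/w5.png',im)
im=read_camera('scene')[:,:,::-1].copy();s=get_state();W=s['tcp_pos'];print(W,s['ft_force'])
c,si=np.cos(p[2]),np.sin(p[2]);d=W[:2]-p[:2];print('tcp st',c*d[0]+si*d[1],-si*d[0]+c*d[1])
m=camera_model('scene');im=cv2.resize(im[200:300,340:450],None,fx=6,fy=6,interpolation=3)
for dz in(0,-.022):
    u=(proj(m,W+[0,0,dz])[0]-[340,200])*6;cv2.drawMarker(im,tuple(int(v) for v in u),(0,255,0),0,12)
cv2.imwrite('pics/s5.png',im)
E
```

```text
[ 0.5547064  -0.29186166  0.09185995] [ 0.26579238  0.31881653 -0.13097585]
tcp st 0.08535381823136867 -0.16420239883187365
```

View pics/s5.png

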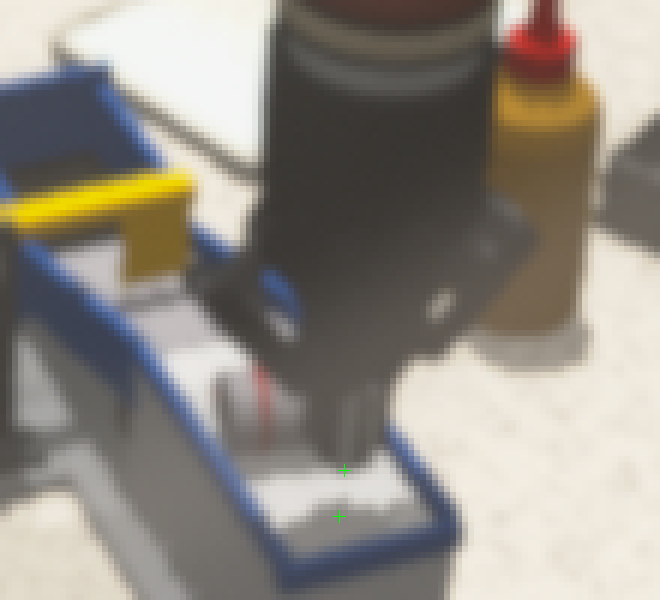

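View pics/w5.png

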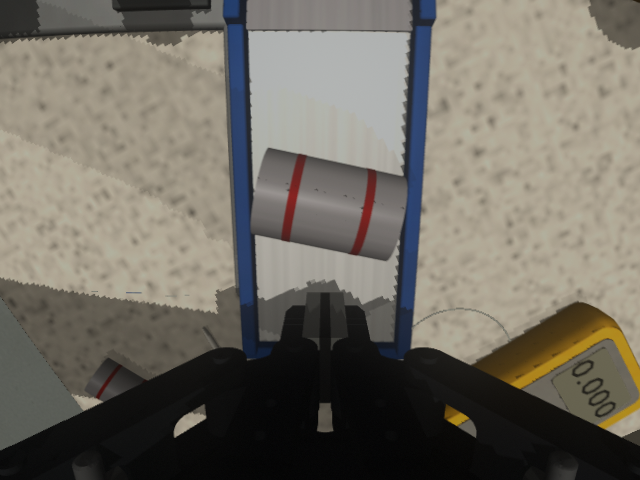

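>>> servo_tool(
  plan=[
    {"x": 0.006, "y": 0.003, "z": 0.0, "wx": 0.0, "wy": 0.0, "wz": 0.0, "gripper": 1.0},
    {"x": 0.012, "y": 0.003, "z": 0.0, "wx": 0.0, "wy": 0.0, "wz": 0.0, "gripper": 1.0},
    {"x": 0.014, "y": 0.003, "z": -0.004, "wx": 0.0, "wy": 0.0, "wz": 0.0, "gripper": 1.0},
    {"x": 0.014, "y": 0.003, "z": -0.008, "wx": 0.0, "wy": 0.0, "wz": 0.0, "gripper": 1.0},
    {"x": 0.014, "y": 0.003, "z": -0.011, "wx": 0.0, "wy": 0.0, "wz": 0.0, "gripper": 1.0},
    {"x": 0.014, "y": 0.003, "z": -0.014, "wx": 0.0, "wy": 0.0, "wz": 0.0, "gripper": 1.0},
    {"x": 0.014, "y": 0.003, "z": -0.017, "wx": 0.0, "wy": 0.0, "wz": 0.0, "gripper": 1.0},
    {"x": 0.014, "y": 0.003, "z": -0.02, "wx": 0.0, "wy": 0.0, "wz": 0.0, "gripper": 1.0},
    {"x": 0.014, "y": 0.003, "z": -0.023, "wx": 0.0, "wy": 0.0, "wz": 0.0, "gripper": 1.0},
  ],
)

```text
clock: 8.5
tcp_pos: [0.5677, -0.2723, 0.078]
tool_rot: [0.6, 0.374, -0.598, 0.377]
ft_force: [-0.1, -0.1, -0.4]
grip_width: -0.0
```

```bash
cat > look.py <<'E'
from rig import *
from h import *
import sys
n=sys.argv[1];p=np.load('p.npy')
m=camera_model('wrist')
im=read_camera('wrist')[:,:,::-1];cv2.imwrite(f'pics/w{n}.png',im)
s=get_state();W=s['tcp_pos'];print(s['clock'],W,s['ft_force'])
c,si=np.cos(p[2]),np.sin(p[2]);d=W[:2]-p[:2];print('tcp st',c*d[0]+si*d[1],-si*d[0]+c*d[1])
for r in pinpoint('roller','wrist')[:2]:
    q=least_squares(lambda q:proj(m,st2w(p,[q[0],q[1],88]))[0]-r['uv'],[85,-100]).x;print('roller st (z88)',q,r)
E
python3 look.py 6
```

```text
8.55 [ 0.56804185 -0.27147354  0.07789194] [-0.107777    1.16171114  0.11597014]
tcp st 0.08842715989738441 -0.1400349764620063
roller st (z88) [  87.81669017 -112.58188601] {'uv': [320.7, 245.8], 'confidence': 0.9}
```

View pics/w6.png

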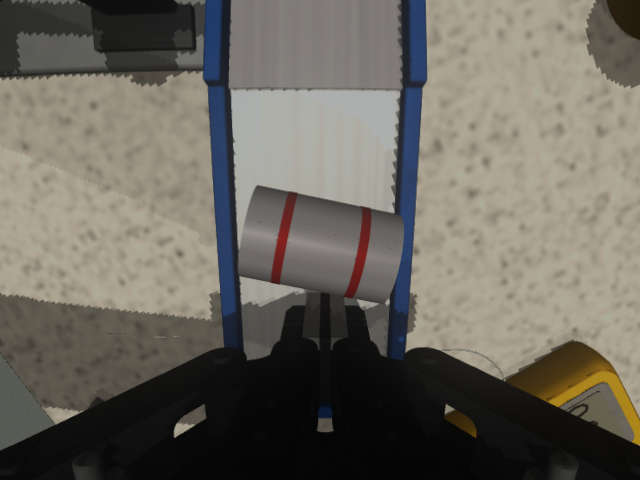

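>>> servo_tool(
  plan=[
    {"x": 0.0, "y": 0.005, "z": 0.005, "wx": 0.0, "wy": 0.0, "wz": 0.0, "gripper": 1.0},
    {"x": 0.0, "y": 0.01, "z": 0.003, "wx": 0.0, "wy": 0.0, "wz": 0.0, "gripper": 1.0},
    {"x": 0.0, "y": 0.01, "z": -0.001, "wx": 0.0, "wy": 0.0, "wz": 0.0, "gripper": 1.0},
    {"x": 0.0, "y": 0.01, "z": -0.004, "wx": 0.0, "wy": 0.0, "wz": 0.0, "gripper": 1.0},
    {"x": 0.0, "y": 0.01, "z": -0.007, "wx": 0.0, "wy": 0.0, "wz": 0.0, "gripper": 1.0},
    {"x": 0.0, "y": 0.01, "z": -0.01, "wx": 0.0, "wy": 0.0, "wz": 0.0, "gripper": 1.0},
    {"x": 0.0, "y": 0.01, "z": -0.013, "wx": 0.0, "wy": 0.0, "wz": 0.0, "gripper": 1.0},
    {"x": 0.0, "y": 0.01, "z": -0.016, "wx": 0.0, "wy": 0.0, "wz": 0.0, "gripper": 1.0},
  ],
)

```text
clock: 9.4
tcp_pos: [0.584, -0.2613, 0.078]
tool_rot: [0.6, 0.375, -0.598, 0.377]
ft_force: [0.1, -0.8, -0.4]
grip_width: -0.001
```

```bash
python3 look.py 7
```

```text
9.45 [ 0.58440957 -0.26048004  0.07789597] [ 0.26864023  0.74279997 -0.16455304]
tcp st 0.09833682035377285 -0.12298921808164688
roller st (z88) [ 89.12594155 -95.2263016 ] {'uv': [296.2, 244.7], 'confidence': 0.97}
```

View pics/w7.png

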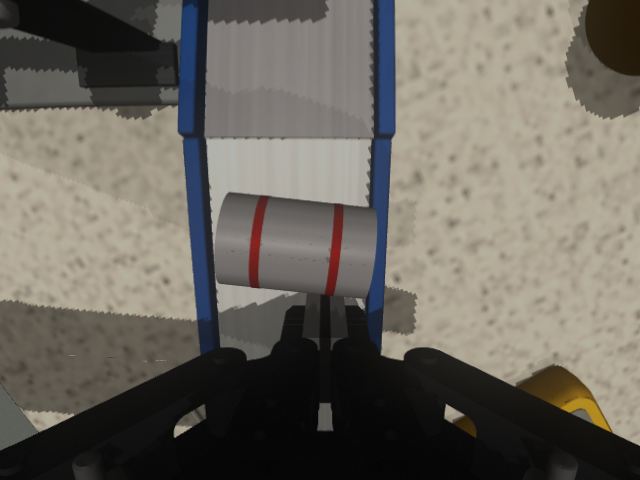

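>>> servo_tool(
  plan=[
    {"x": 0.0, "y": 0.0, "z": -0.0035, "wx": 0.0, "wy": 0.0, "wz": 0.0, "gripper": 1.0},
    {"x": 0.0, "y": 0.0, "z": -0.007, "wx": 0.0, "wy": 0.0, "wz": 0.0, "gripper": 1.0},
    {"x": 0.0, "y": 0.0, "z": -0.0105, "wx": 0.0, "wy": 0.0, "wz": 0.0, "gripper": 1.0},
    {"x": 0.0, "y": 0.0, "z": -0.014, "wx": 0.0, "wy": 0.0, "wz": 0.0, "gripper": 1.0},
    {"x": 0.0, "y": -0.003, "z": -0.017, "wx": 0.0, "wy": 0.0, "wz": 0.0, "gripper": 1.0},
    {"x": 0.0, "y": -0.006, "z": -0.02, "wx": 0.0, "wy": 0.0, "wz": 0.0, "gripper": 1.0},
    {"x": 0.0, "y": -0.009, "z": -0.023, "wx": 0.0, "wy": 0.0, "wz": 0.0, "gripper": 1.0},
    {"x": 0.0, "y": -0.011, "z": -0.027, "wx": 0.0, "wy": 0.0, "wz": 0.0, "gripper": 1.0},
    {"x": 0.0, "y": -0.011, "z": -0.031, "wx": 0.0, "wy": 0.0, "wz": 0.0, "gripper": 1.0},
    {"x": 0.0, "y": -0.011, "z": -0.034, "wx": 0.0, "wy": 0.0, "wz": 0.0, "gripper": 1.0},
  ],
)

```text
clock: 10.5
tcp_pos: [0.5895, -0.2244, 0.0779]
tool_rot: [0.6, 0.376, -0.597, 0.377]
ft_force: [0.2, 0.3, 0.6]
grip_width: -0.001
```

```bash
python3 look.py 8
```

```text
10.55 [ 0.58987376 -0.22374266  0.0777648 ] [ 0.1947835  -0.04753055 -0.51491892]
tcp st 0.0871801403186192 -0.08756294802803907
roller st (z88) [ 91.28852879 -62.76535279] {'uv': [334.5, 253.4], 'confidence': 0.93}
```

View pics/w8.png

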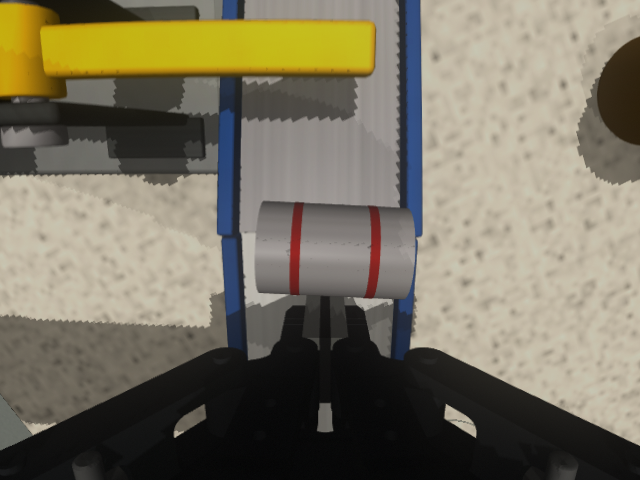

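>>> servo_tool(
  plan=[
    {"x": 0.0, "y": 0.0, "z": -0.003, "wx": 0.0, "wy": 0.0, "wz": 0.0, "gripper": 1.0},
    {"x": 0.0, "y": 0.0, "z": -0.006, "wx": 0.0, "wy": 0.0, "wz": 0.0, "gripper": 1.0},
    {"x": 0.0, "y": 0.0, "z": -0.009, "wx": 0.0, "wy": 0.0, "wz": 0.0, "gripper": 1.0},
    {"x": 0.0, "y": 0.0, "z": -0.009, "wx": 0.0, "wy": 0.0, "wz": 0.0, "gripper": 1.0},
    {"x": 0.0, "y": 0.0, "z": -0.009, "wx": 0.0, "wy": 0.0, "wz": 0.0, "gripper": 1.0},
    {"x": 0.0, "y": 0.0, "z": -0.005, "wx": 0.0, "wy": 0.0, "wz": 0.0, "gripper": 1.0},
  ],
)

```text
clock: 11.2
tcp_pos: [0.5922, -0.2189, 0.0777]
tool_rot: [0.6, 0.376, -0.597, 0.377]
ft_force: [0.8, 0.9, 1.0]
grip_width: 0.002
```

```bash
python3 look.py 9
```

```text
11.25 [ 0.59134585 -0.22063136  0.07780885] [-0.51436655  0.04720835  0.09136907]
tcp st 0.08714291538800231 -0.08412116686283909
roller st (z88) [ 91.79402311 -17.14504421] {'uv': [337.6, 137.6], 'confidence': 0.97}
```

View pics/w9.png

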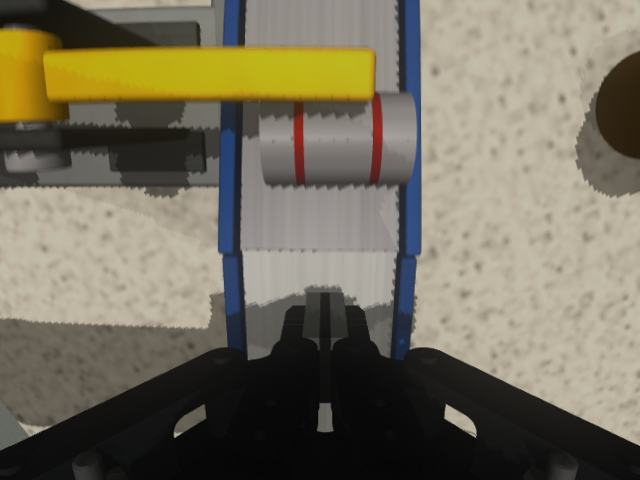

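```bash
python3 - <<'E'
from rig import *
from h import *
p=np.load('p.npy');s=get_state()
for S in([-95,0,200],[-95,0,110]):
    W=st2w(p,S)[0];print(W,np.hypot(*W[:2]),delta(s,W,np.degrees(p[2])+90),delta(s,W,np.degrees(p[2])))
E
```

```text
[ 0.46435198 -0.06530922  0.2       ] 0.4689222258060993 (array([-0.1226, -0.1815, -0.085 ]), array([-89.81,   0.09,  -0.25])) (array([-0.1226, -0.1815, -0.085 ]), array([ 0.19, -0.1 , -0.21]))
[ 0.46435198 -0.06530922  0.11      ] 0.4689222258060993 (array([-0.0326, -0.1818, -0.0849]), array([-89.81,   0.09,  -0.25])) (array([-0.0326, -0.1818, -0.0849]), array([ 0.19, -0.1 , -0.21]))
```

>>> servo_tool(
  plan=[
    {"x": -0.05, "y": 0.0, "z": 0.0, "wx": 0.0, "wy": 0.0, "wz": 0.0, "gripper": 1.0},
    {"x": -0.1, "y": 0.0, "z": 0.0, "wx": 0.0, "wy": 0.0, "wz": 0.0, "gripper": 1.0},
    {"x": -0.123, "y": -0.03, "z": -0.015, "wx": -8.0, "wy": 0.0, "wz": 0.0, "gripper": 1.0},
    {"x": -0.123, "y": -0.06, "z": -0.03, "wx": -16.0, "wy": 0.0, "wz": 0.0, "gripper": 1.0},
    {"x": -0.123, "y": -0.09, "z": -0.045, "wx": -24.0, "wy": 0.0, "wz": 0.0, "gripper": 1.0},
    {"x": -0.123, "y": -0.12, "z": -0.06, "wx": -32.0, "wy": 0.0, "wz": 0.0, "gripper": 1.0},
    {"x": -0.123, "y": -0.15, "z": -0.075, "wx": -40.0, "wy": 0.0, "wz": 0.0, "gripper": 1.0},
    {"x": -0.123, "y": -0.1815, "z": -0.085, "wx": -48.0, "wy": 0.0, "wz": 0.0, "gripper": 1.0},
    {"x": -0.123, "y": -0.1815, "z": -0.085, "wx": -56.0, "wy": 0.0, "wz": 0.0, "gripper": 1.0},
    {"x": -0.123, "y": -0.1815, "z": -0.085, "wx": -64.0, "wy": 0.0, "wz": 0.0, "gripper": 1.0},
    {"x": -0.123, "y": -0.1815, "z": -0.085, "wx": -72.0, "wy": 0.0, "wz": 0.0, "gripper": 1.0},
    {"x": -0.123, "y": -0.1815, "z": -0.085, "wx": -80.0, "wy": 0.0, "wz": 0.0, "gripper": 1.0},
  ],
)

```text
clock: 12.5
tcp_pos: [0.4642, -0.0658, 0.2006]
tool_rot: [0.216, 0.672, -0.215, 0.675]
ft_force: [0.3, -0.5, -0.1]
grip_width: 0.002
```

```bash
python3 - <<'E'
from rig import *
from h import *
p=np.load('p.npy')
im=read_camera('scene')[:,:,::-1];cv2.imwrite('pics/s10.png',cv2.resize(im[180:320,250:430],None,fx=4,fy=4,interpolation=3))
s=get_state();print(s['clock'],s['joint_pos'],s['ft_force'])
for z in(200,110,60):
    W=st2w(p,[-95,0,z])[0];print(s['tcp_pos'],W,delta(s,W,np.degrees(p[2])+90))
E
python3 look.py 10
```

```text
12.55 [-0.02110294  0.36987784  0.15760737  1.96900581 -0.07944786  0.8038945
  1.1358299 ] [-0.22314248  0.26401278 -0.03728866]
[ 0.46414679 -0.06588588  0.20061646] [ 0.46435198 -0.06530922  0.2       ] (array([ 0.0006,  0.0006, -0.0002]), array([-9.35,  0.23, -0.13]))
[ 0.46414679 -0.06588588  0.20061646] [ 0.46435198 -0.06530922  0.11      ] (array([ 0.0906,  0.0004, -0.0005]), array([-9.35,  0.23, -0.13]))
[ 0.46414679 -0.06588588  0.20061646] [ 0.46435198 -0.06530922  0.06      ] (array([ 0.1406,  0.0002, -0.0007]), array([-9.35,  0.23, -0.13]))
12.6 [ 0.46415736 -0.0658996   0.20056843] [ 0.25952481 -0.41192132 -0.13373107]
tcp st -0.09491675717683101 -0.0006160331333418256
roller st (z88) [-144.12401041  145.86946144] {'uv': [543.2, 121.8], 'confidence': 0.79}
```

View pics/s10.png

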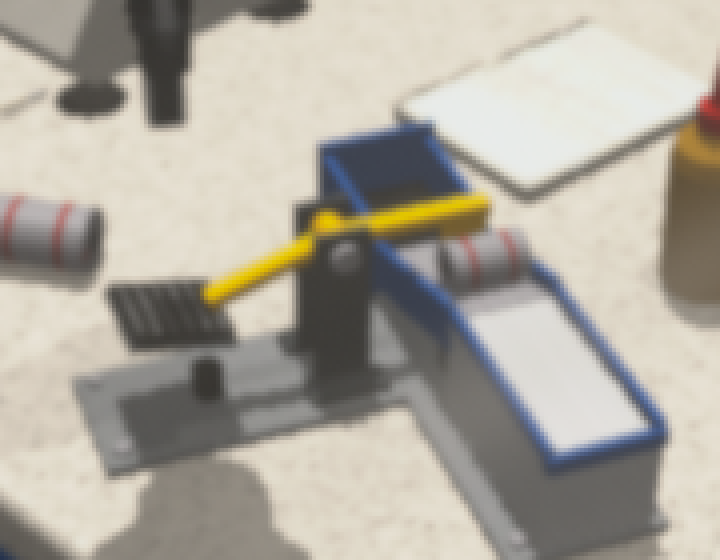

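View pics/w10.png

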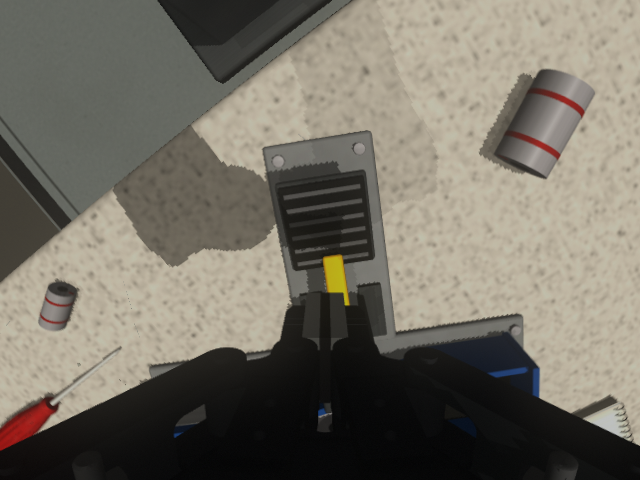

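>>> servo_tool(
  plan=[
    {"x": 0.04, "y": 0.0, "z": 0.0, "wx": -5.0, "wy": 0.0, "wz": 0.0, "gripper": 1.0},
    {"x": 0.08, "y": 0.0, "z": 0.0, "wx": -9.0, "wy": 0.0, "wz": 0.0, "gripper": 1.0},
    {"x": 0.1, "y": 0.0, "z": 0.0, "wx": -9.0, "wy": 0.0, "wz": 0.0, "gripper": 1.0},
    {"x": 0.1, "y": 0.0, "z": 0.0, "wx": -9.0, "wy": 0.0, "wz": 0.0, "gripper": 1.0},
  ],
)

```text
clock: 13.05
tcp_pos: [0.4624, -0.0659, 0.0981]
tool_rot: [0.166, 0.688, -0.166, 0.687]
ft_force: [-0.2, -0.8, -0.3]
grip_width: -0.001
```

```bash
python3 - <<'E'
from rig import *
from h import *
p=np.load('p.npy');print('pred',proj(camera_model('wrist'),st2w(p,[[-99,0,79],[-68,28,73],[-68,-28,73],[-130,28,85],[-130,-28,85]])).round())
im=read_camera('scene')[:,:,::-1];cv2.imwrite('pics/s11.png',cv2.resize(im[180:320,250:430],None,fx=4,fy=4,interpolation=3))
E
python3 look.py 11
```

```text
pred [[328. 283.]
 [389. 339.]
 [269. 341.]
 [396. 214.]
 [257. 217.]]
13.15 [ 0.46500288 -0.06613894  0.10080161] [-0.3511825   0.19848827  0.10732315]
tcp st -0.09405172210867122 -0.00046139427279620615
```

View pics/s11.png

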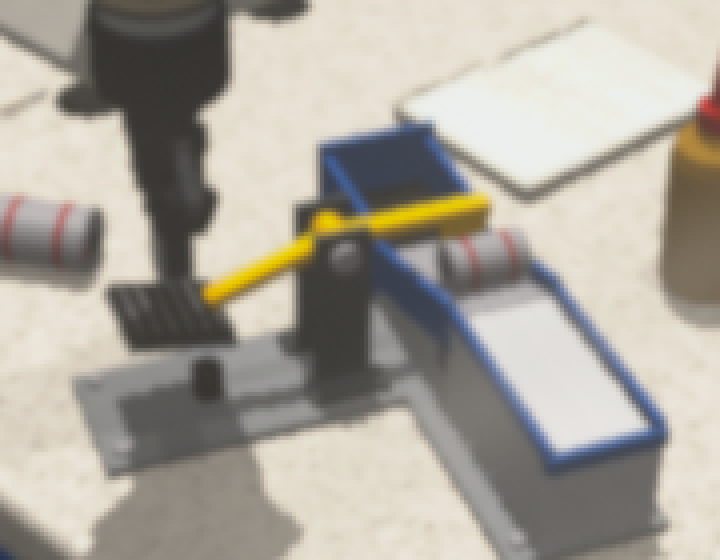

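View pics/w11.png

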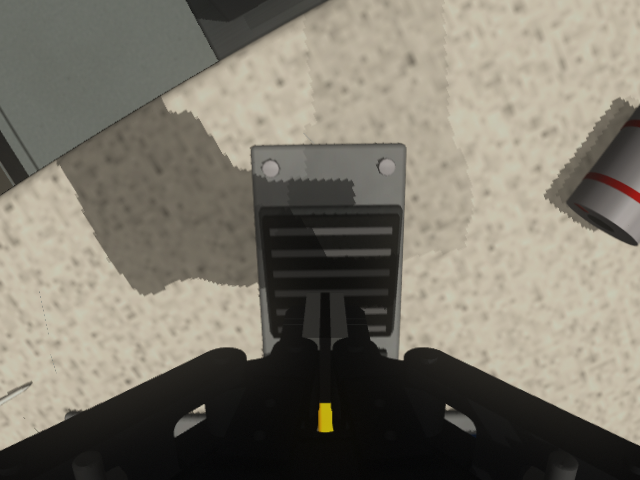

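>>> servo_tool(
  plan=[
    {"x": 0.015, "y": 0.0, "z": 0.0, "wx": 0.0, "wy": 0.0, "wz": 0.0, "gripper": 1.0},
    {"x": 0.025, "y": 0.0, "z": 0.0, "wx": 0.0, "wy": 0.0, "wz": 0.0, "gripper": 1.0},
    {"x": 0.035, "y": 0.0, "z": 0.0, "wx": 0.0, "wy": 0.0, "wz": 0.0, "gripper": 1.0},
    {"x": 0.045, "y": 0.0, "z": 0.0, "wx": 0.0, "wy": 0.0, "wz": 0.0, "gripper": 1.0},
    {"x": 0.052, "y": 0.0, "z": 0.0, "wx": 0.0, "wy": 0.0, "wz": 0.0, "gripper": 1.0},
    {"x": 0.057, "y": 0.0, "z": 0.0, "wx": 0.0, "wy": 0.0, "wz": 0.0, "gripper": 1.0},
    {"x": 0.061, "y": 0.0, "z": 0.0, "wx": 0.0, "wy": 0.0, "wz": 0.0, "gripper": 1.0},
    {"x": 0.061, "y": 0.0, "z": 0.0, "wx": 0.0, "wy": 0.0, "wz": 0.0, "gripper": 1.0},
  ],
)

```text
clock: 14.0
tcp_pos: [0.4723, -0.0681, 0.0423]
tool_rot: [0.166, 0.68, -0.166, 0.694]
ft_force: [3.5, -1.9, 8.4]
grip_width: -0.001
```

```bash
python3 - <<'E'
from rig import *
import cv2
im=read_camera('scene')[:,:,::-1];cv2.imwrite('pics/s12.png',cv2.resize(im[180:320,250:430],None,fx=4,fy=4,interpolation=3))
s=get_state();print(s['clock'],s['tcp_pos'],s['ft_force'])
E
```

```text
14.05 [ 0.47164382 -0.06780511  0.04230634] [ 3.3842937  -2.01083178  7.34203717]
```

View pics/s12.png

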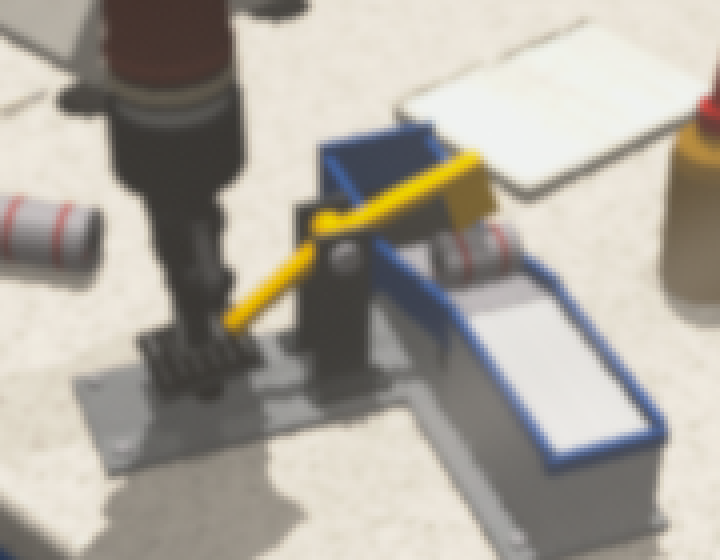

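>>> servo_tool(
  plan=[
    {"x": 0.005, "y": 0.0, "z": 0.0, "wx": 0.0, "wy": 0.0, "wz": 0.0, "gripper": 1.0},
    {"x": 0.01, "y": 0.0, "z": 0.0, "wx": 0.0, "wy": 0.0, "wz": 0.0, "gripper": 1.0},
    {"x": 0.014, "y": 0.0, "z": 0.0, "wx": 0.0, "wy": 0.0, "wz": 0.0, "gripper": 1.0},
    {"x": 0.014, "y": 0.0, "z": 0.0, "wx": 0.0, "wy": 0.0, "wz": 0.0, "gripper": 1.0},
    {"x": 0.014, "y": 0.0, "z": 0.0, "wx": 0.0, "wy": 0.0, "wz": 0.0, "gripper": 1.0},
  ],
)

```text
clock: 14.55
tcp_pos: [0.4767, -0.0701, 0.0344]
tool_rot: [0.167, 0.676, -0.166, 0.698]
ft_force: [-6.5, -1.7, 47.7]
grip_width: 0.002
```

```bash
python3 - <<'E'
from rig import *
import cv2
im=read_camera('scene')[:,:,::-1];cv2.imwrite('pics/s13.png',cv2.resize(im[180:320,250:430],None,fx=4,fy=4,interpolation=3))
s=get_state();print(s['clock'],s['tcp_pos'],s['ft_force'])
E
```

```text
14.6 [ 0.47673174 -0.07015062  0.03438412] [-6.18112416 -1.29752695 46.9482865 ]
```

View pics/s13.png

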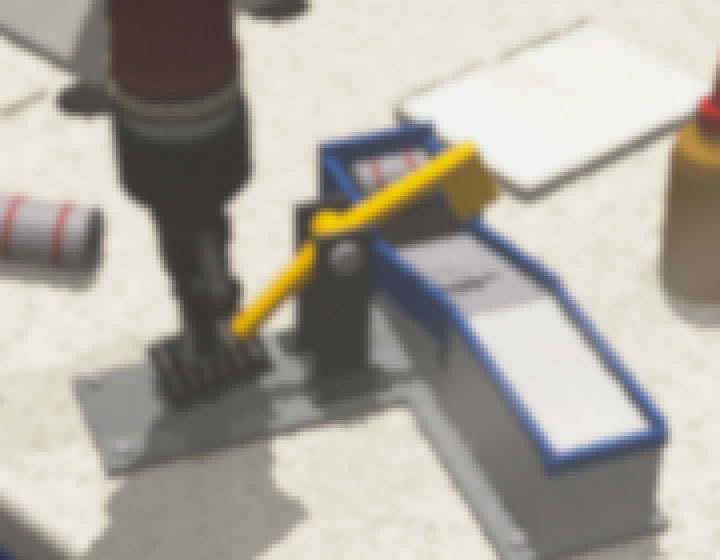

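>>> servo_tool(
  plan=[
    {"x": 0.004, "y": 0.0, "z": 0.0, "wx": 0.0, "wy": 0.0, "wz": 0.0, "gripper": 1.0},
    {"x": 0.004, "y": 0.0, "z": 0.0, "wx": 0.0, "wy": 0.0, "wz": 0.0, "gripper": 1.0},
    {"x": 0.004, "y": 0.0, "z": 0.0, "wx": 0.0, "wy": 0.0, "wz": 0.0, "gripper": 1.0},
    {"x": 0.004, "y": 0.0, "z": 0.0, "wx": 0.0, "wy": 0.0, "wz": 0.0, "gripper": 1.0},
  ],
)

```text
clock: 15.0
tcp_pos: [0.4768, -0.0702, 0.0346]
tool_rot: [0.168, 0.675, -0.166, 0.699]
ft_force: [-8.8, -0.0, 40.1]
grip_width: 0.0
```

```bash
python3 - <<'E'
from rig import *
import cv2
im=read_camera('scene')[:,:,::-1];cv2.imwrite('pics/s14.png',cv2.resize(im[180:320,250:430],None,fx=4,fy=4,interpolation=3))
s=get_state();print(s['clock'],s['tcp_pos'],s['ft_force'])
E
```

```text
15.05 [ 0.47676484 -0.0701779   0.03460188] [-8.83857314  1.40399234 40.51983144]
```

View pics/s14.png

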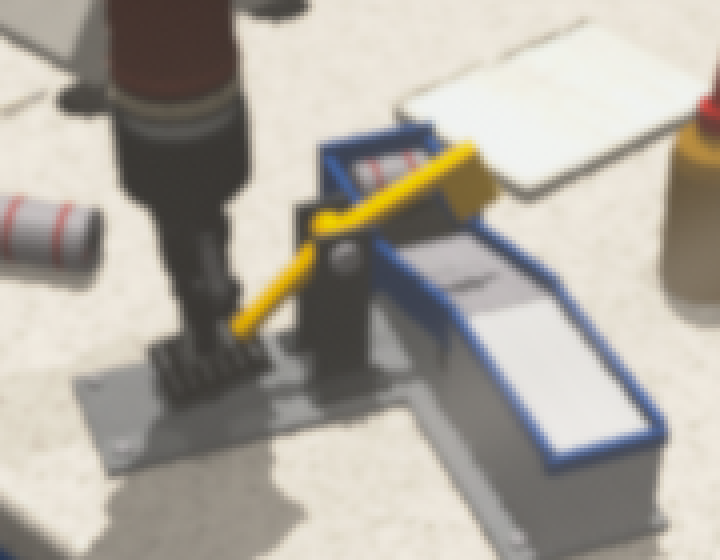

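>>> servo_tool(
  plan=[
    {"x": -0.01, "y": 0.0, "z": -0.002, "wx": 0.0, "wy": 0.0, "wz": 0.0, "gripper": 1.0},
    {"x": -0.025, "y": 0.0, "z": -0.006, "wx": 0.0, "wy": 0.0, "wz": 0.0, "gripper": 1.0},
    {"x": -0.04, "y": 0.0, "z": -0.008, "wx": 0.0, "wy": 0.0, "wz": 0.0, "gripper": 1.0},
    {"x": -0.06, "y": 0.0, "z": -0.01, "wx": 0.0, "wy": 0.0, "wz": 0.0, "gripper": 1.0},
    {"x": -0.09, "y": 0.0, "z": -0.01, "wx": 0.0, "wy": 0.0, "wz": 0.0, "gripper": 1.0},
    {"x": -0.13, "y": 0.0, "z": -0.01, "wx": 0.0, "wy": 0.0, "wz": 0.0, "gripper": 1.0},
    {"x": -0.16, "y": 0.0, "z": -0.01, "wx": 0.0, "wy": 0.0, "wz": 0.0, "gripper": 1.0},
    {"x": -0.16, "y": 0.0, "z": -0.01, "wx": 0.0, "wy": 0.0, "wz": 0.0, "gripper": 1.0},
    {"x": -0.16, "y": 0.0, "z": -0.01, "wx": 0.0, "wy": 0.0, "wz": 0.0, "gripper": 1.0},
    {"x": -0.16, "y": 0.0, "z": -0.01, "wx": 0.0, "wy": 0.0, "wz": 0.0, "gripper": 1.0},
  ],
)

```text
clock: 16.05
tcp_pos: [0.4614, -0.0645, 0.193]
tool_rot: [0.168, 0.676, -0.166, 0.698]
ft_force: [-1.2, -0.2, -0.0]
grip_width: 0.001
```

```bash
python3 - <<'E'
from rig import *
from h import *
p=np.load('p.npy')
im=read_camera('scene')[:,:,::-1];cv2.imwrite('pics/s15.png',cv2.resize(im[180:320,250:430],None,fx=4,fy=4,interpolation=3))
m=camera_model('scene')
for r in pinpoint('roller','scene'):
    q=least_squares(lambda q:proj(m,st2w(p,[q[0],q[1],42]))[0]-r['uv'],[85,100]).x;print(r,q.round(1))
s=get_state();print(s['clock'],s['tcp_pos'],s['ft_force'])
E
```

```text
{'uv': [347.8, 224.8], 'confidence': 0.75} [ 91.4 131.6]
{'uv': [260.5, 236.3], 'confidence': 0.75} [-141.1  163.5]
{'uv': [352.6, 351.8], 'confidence': 0.72} [ -63.5 -276.5]
16.15 [ 0.461508   -0.06457932  0.19283107] [-0.28004551 -0.01546984  0.61621349]
```

View pics/s15.png

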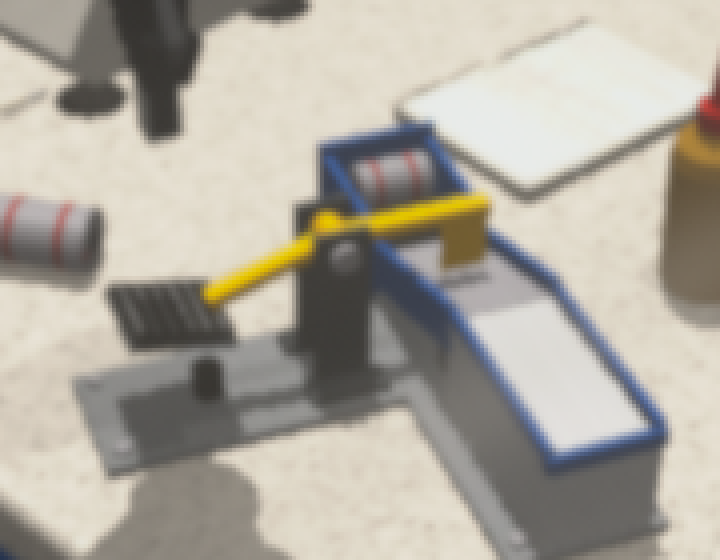

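The roller lies in the catch bay at crop (392,178), and the pedal is back up with the gate closed. The arm is clear of everything, and the look-alike rollers and the bystanders in view have not moved.

```bash
python3 - <<'E'
from rig import *
print(finish_job())
E
```

```text
the job is handed in; nothing more can be done
None
```

The job is done and handed in at about 16 s of the 42 s allowed. I pushed the roller along the infeed with the shut fingers until it ran down to the closed gate. I then pressed the pedal to its stop, held it until the roller was in the bay, and let it come up.

**Last checks:**
- **Roller at the gate:** it rested at station y of about -17 mm before I touched the pedal.
- **Pedal at the stop:** the wrist force rose from about 8 N to 40–48 N there, which shows it had bottomed out. I held it there for at least 0.4 s.
- **Roller at the end:** the final scene picture shows it lying in the catch bay. The detector put it at station (91, 132) mm, slightly past the 127 mm where a roller in the bay should end, so I take that as a few millimetres of error. I did not measure its height.
- **Pedal, arm and bystanders:** the picture shows the pedal up and the gate closed, and the arm is clear with no real force on it. No bystander looked moved in the pictures, but I did not measure each one.

**What went wrong or disagreed:**
- **First push:** it missed. The fingertips passed over the roller because, when shut, they sat about level with the TCP instead of 22 mm ahead of it. I saw this in the pictures and pushed again lower.
- **Roller skew:** it lay about 11° askew at the start, and I straightened it by pushing off-centre.
- **Pedal force:** the press went well above the spring's 10 N. It came from the fingers and stayed under the 120 N wrist limit.

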